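# Close up the hand vacuum and switch it on

### The arm

A 7-joint arm with a two-finger parallel gripper is mounted at the origin on the work surface. World frame = base frame: x ahead of the robot, y to its left, z up, the work surface at z = 0. Lengths are in m, angles in rad, forces in N, time in s.
With the tool pointing down it reaches from about 0.425 to 0.875 m from the base axis. Payload 4.7 kg.
Tool frame: the origin (TCP) lies at the very end of the fingers, on their centre line; the grasp point (between the pads) lies pinch_z behind it (pinch_z is the distance from the TCP to the grasp point, in m); z points along the fingers, y is the line along which they close (so a half turn about z gives the same grasp; the last joint's range is limited). The gripper opens to 87 mm and grips with 3 to 60 N. Pads are 19 mm wide; open, the fingers measure 117 mm over their backs; the gripper's body (75 mm by 190 mm) begins 51 mm behind the grasp point.
Start: joints at [-1.253, 0.321, -0.07, 1.45, 0.023, 1.371, -0.057], TCP at [0.194, 0.62, 0.223] pointing down, gripper open.
Joint ranges: [-2.86, 2.86], [-0.3, 2.09], [-1.38, 1.24], [0.06, 2.45], [-1.56, 4.7], [0.09, 2.05], [-2.69, 2.69]. Speed limits (rad/s): [2.57, 2.57, 3.14, 3.14, 3.14, 3.14, 3.14].

### API

Orientations are given as a unit quaternion [w, x, y, z].
In Python, from plant import * gives the robot as it stands. The module is installed in compiled form; this text tells all that it offers.
- The arm moves only by the shell command python3 -m crank 'ROWS' [OPENING] [FORCE]. ROWS is JSON, a list of rows, each an object with "dp": the shift along the world's x, y, z each as a share of 4 cm, from -1 to 1, a list of three; "turn": the turn, a rotation vector about the world's x, y, z each as a share of 0.08 rad, from -1 to 1, a list of three. A call has exactly 10 rows; each row shifts and turns the commanded pose from where the row before left it; what a row does not reach is not made up. A row lasts 1/10 s, in which the tool goes at most 50 mm and 8.59 degrees, less where a joint would pass 70% of its speed; a pose out of reach is approached as far as the arm can. A call with a number of a shift or a turn outside -1 to 1 is refused whole. A call with a gripper value outside its range is refused whole. OPENING is the opening, from -1 (shut) to 1 (fully open), set as the call begins (- or left out, the last holds). The fingers move at their own pace and stop on an object; FORCE is the grip in N (left out, the last holds). Time passes only in rows, so rows that do not move let the fingers close, or fill a call up. It gives the time, the measured TCP pose, the force, the opening and the grip force at its end, in the units of the state.
- sense(): the state, without advancing time (a new reading comes with each control period).
- get_image(name): name is "scene" or "top"; returns the picture (384x512x3 uint8, red, green, blue); there is no depth.
- camera_info(name): a dict with "fov_y" (degrees; the focal length in pixels is half the picture's height over the tangent of half this angle, whatever the lens; pixels are square), "cx", "cy" (the principal point, pixels), "xyz" and "rotation" of the camera in the world. Camera axes: x right, y up, looking along -z (the intrinsics and any distortion apply to the point x, -y, -z); pixel columns grow to the right and rows downward; lengths in m; the calibration is good to about 2 mm. A picture is of the moment at which its call begins. camera_info takes no time and is no camera call.
- close_job(): hands the job in; it is judged then, once.
The state is a dict: "time_s": time; "qpos": joint angles; "qd": joint speeds; "joint_torque": joint torques, N m; "tool_pos": TCP position; "eef_rot": TCP orientation; "force": force on the tool from outside, world axes, zero at the start; "ft_torque": the same for the moment, N m; "gripper_width": finger opening in m; "finger_force": force on a finger pad.
Only numpy, scipy, OpenCV 4.12 (cv2) and the standard library are available. Lean on these libraries where they do the work, as an engineer would, in place of code of your own. Each camera call takes 0.05 s, during which the arm holds its last target. There are 200 camera calls.

### The job

The hand vacuum has been emptied and put back in its charging dock, but the little door on top of its clear dust cup still stands open and the cup is only loosely slid on. Shut the door flat, push the cup fully home along the vacuum until it snaps in, without ramming it, and only then flip the toggle on the vacuum's back forward, towards the nose, to switch it on. Leave everything else on the shelf as it is.

Things in the scene. Friction and masses are not known exactly. Their poses are not given: they have to be found in the camera images.
- vacuum: Red hand vacuum, 440 mm long, level in a black dock (x -50 to 140, y +-65 mm) screwed to the shelf. Origin on the shelf under the seam of cup and red housing; x to the handle (nose at -x), y sideways, z up. Housing x 0 to 145 mm, 104 wide, top z 119 mm; release button at x 4 to 24, top z 124, need not be pressed; handle x 140 to 251, top z 109. Under the cup: bare shelf, 30 mm below it.
- dust_cup (a joint): Stand-off of the clear dust cup (190 x 105 mm, grey collar at the rear), in m: 0 = home, collar against the housing, hard stop; 0.040 = farthest out. Slides along the vacuum's x only. Starts 33 to 39 mm out, orange seal showing in the gap. Takes up to 9 N to push on (most near 20 mm); within 10 mm of home it snaps in and holds; let go before that it creeps back out.
- nose (a point): Centre of the flat upright front face of the cup's black nozzle; the face is 77 mm wide, 46 mm high, from 33.5 to 79.5 mm above the shelf. At x = -190 mm in the vacuum's frame when the cup is home; moves with the cup. Push here towards the handle.
- cup_door (a joint): Angle of the emptying door on the cup's top, in rad: 0 = shut flat (hard stop, its top 124 mm above the shelf), 1.57 = upright, 1.8 = fully open. Starts 1.25 to 1.7. Grey frame, clear pane, 70 mm along the vacuum, 70 mm from hinge to free edge, 5 mm thick, orange finger lip 6 mm beyond that edge. A stiff hinge (0.04 N m) holds it where it is left.
- door_hinge (a point): Middle of the door's hinge line, 121 mm above the shelf, at y = +36 mm in the vacuum's frame, along its x axis; x = -54 mm less the cup's stand-off. The shut door reaches from here towards -y over the cup; the open door stands up over this line.
- door_edge (a point): Middle of the door's free edge, 70 mm from door_hinge; moves with the door.
- toggle (a joint): Angle of the steel toggle lever on the housing's top, in rad: 0 = off, leaning 23 degrees towards the handle (start); 0.8 = on, leaning 23 degrees towards the nose. Over-centre: pushed past 0.4 it snaps over by itself; about 2 N at the tip.
- toggle_tip (a point): Centre of the 13 mm ball at the end of the toggle lever, 36 mm from its pivot; moves with the lever.
- toggle_pivot (a point): The toggle's pivot, in a black plate (50 x 34 mm, top z 120.5 mm), at x = 75 mm, y = 0, z = 120 mm in the vacuum's frame; the lever turns about an axis along the vacuum's y.
- dropper: Bystander: closed amber glass dropper bottle, 37 mm across, 106 mm high, standing beside the nose. Origin at the centre of its underside.
- spray_nozzle: Bystander: stainless spray nozzle lying flat, 150 mm long, 28 mm high. Origin under its middle.
- wheel_wedge: Bystander: green wheel wedge, 140 x 80 x 60 mm. Origin at the centre of its underside.
- wax_tin: Bystander: round wax tin with blue lid, 94 mm across, 37 mm high. Origin at the centre of its underside.
- wheel_brush: Bystander: wheel brush lying bristles up, yellow handle, 210 mm long, 49 mm high. Origin under its middle.
- spray_bottle: Bystander: white trigger spray bottle, 82 mm across, 224 mm high. Origin at the centre of its underside.

How it is judged:
On the way, in this order (a step that is already met when the one before it is completed fails the run):
1. the dust cup's door is shut and the cup is snapped home, the switch still off (value of joint cup_door below 0.08 rad and value of joint dust_cup below 0.002 m and value of joint toggle below 0.4 rad), for 0.2 s.
2. the toggle is flipped to on, with door and cup closed (value of joint cup_door below 0.08 rad and value of joint dust_cup below 0.002 m and value of joint toggle above 0.7 rad), for 0.2 s.
At the end, for the whole second after the job is handed in: The door is shut flat (within 0.08 rad), the dust cup is home (within 2 mm), the toggle leans towards the nose (above 0.7 rad), and every bystander is within 30 mm of where it was, with the dropper and spray bottles upright within 20 degrees (all of step 2 and not (distance of dropper from where it was at the start of the episode above 0.03 m) and not (distance of spray_nozzle from where it was at the start of the episode above 0.03 m) and not (distance of wheel_wedge from where it was at the start of the episode above 0.03 m) and not (distance of wax_tin from where it was at the start of the episode above 0.03 m) and not (distance of wheel_brush from where it was at the start of the episode above 0.03 m) and not (distance of spray_bottle from where it was at the start of the episode above 0.03 m) and not (angle between dropper's own z axis and vertical above 0.35 rad) and not (angle between spray_bottle's own z axis and vertical above 0.35 rad)); the robot touches nothing.
It fails at once if a bystander is shoved more than 30 mm, or a bottle is tipped more than 20 degrees (distance of any of dropper, spray_nozzle, wheel_wedge, wax_tin, wheel_brush, spray_bottle from where it was at the start of the episode above 0.03 m or angle between any of dropper, spray_bottle's own z axis and vertical above 0.35 rad).
It fails at once if the dust cup is rammed (more than 80 N) (contact force between any of the fingers, the arm and dust_cup above 80 N).
It fails at once if the toggle is switched on before door and cup are closed (value of joint toggle above 0.4 rad and (value of joint cup_door above 0.12 rad or value of joint dust_cup above 0.004 m)).
It also fails if it takes over 48 s, if anything falls off the work surface, if the arm or the gripper's body presses on something with over 40 N, if the wrist force passes 120 N, or if a joint passes its speed limit or range.

## Working session

There is one attempt and no reset: what is moved stays moved. The work goes in short steps, Python scripts to look and compute and a shell command to move; the robot and the scene stay as the last step left them, time stands still between calls to the robot, and variables do not carry over. Pictures are saved under pics/ and viewed, at most 10 in all, crops included, and the job is handed in when it is done.

```bash
mkdir -p pics; python3 - <<'E'
from plant import *
import cv2,numpy as np
for n in("scene","top"):
    im=get_image(n);cv2.imwrite(f"pics/{n}0.png",im[:,:,::-1]);c=camera_info(n);print(n,c)
s=sense();print(s)
E
ls
```

```text
scene {'fov_y': 47.62512556801467, 'cx': 259.9502922240221, 'cy': 190.89271462592788, 'xyz': array([ 1.14121429, -0.1467214 ,  0.98921954]), 'rotation': array([0.70985284, 0.22044625, 0.20071514, 0.63814249])}
top {'fov_y': 55.404815200484755, 'cx': 259.7554572653326, 'cy': 188.3196221859549, 'xyz': array([ 0.38203511, -0.07980505,  0.99449169]), 'rotation': array([ 0.70471336,  0.07284116, -0.06625127, -0.70262651])}
{'time_s': 0.1, 'qpos': array([-1.25291178,  0.3217574 , -0.07009466,  1.45156481,  0.0226327 ,
        1.37078648, -0.05695862]), 'qd': array([ 2.52519495e-04, -1.89141636e-03, -4.94111838e-05, -8.85512142e-04,
        9.65627918e-04, -1.20897127e-03,  1.59303981e-03]), 'joint_torque': array([-2.51160330e-06, -4.92571807e+01, -4.05522231e-01, -3.13398600e+01,
       -6.40432583e-02,  3.95042938e-02,  8.61515309e-05]), 'tool_pos': array([0.19433984, 0.6197472 , 0.2215595 ]), 'eef_rot': array([-7.01918450e-05,  1.51316023e-01,  9.88485060e-01, -8.61709489e-04]), 'force': array([0.43303274, 0.91544258, 0.04588959]), 'ft_torque': array([ 0.03769998, -0.01387998,  0.02014013]), 'finger_force': 0.0, 'gripper_width': 0.08731277759279593}
pics
```

View pics/scene0.png

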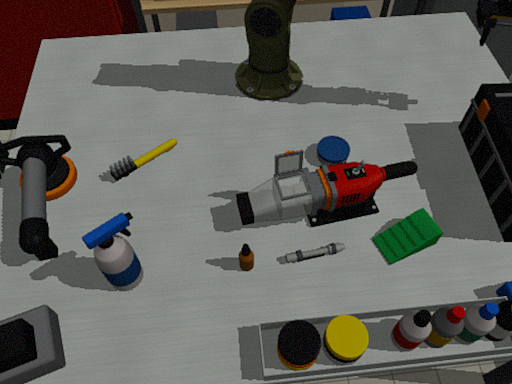

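View pics/top0.png

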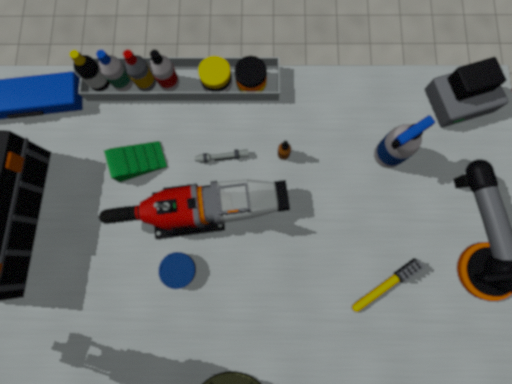

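```bash
cat > h.py <<'E'
from plant import *
import cv2,numpy as np
from scipy.spatial.transform import Rotation as R
from scipy.optimize import least_squares
def cam(n):
    c=camera_info(n);q=c["rotation"];f=192/np.tan(np.radians(c["fov_y"])/2)
    return c,R.from_quat([q[1],q[2],q[3],q[0]]).as_matrix(),f
def proj(n,P):
    c,M,f=cam(n);p=(np.atleast_2d(P)-c["xyz"])@M
    return np.c_[c["cx"]+f*p[:,0]/-p[:,2],c["cy"]+f*p[:,1]/p[:,2]]
def onz(n,uv,z):
    c,M,f=cam(n);uv=np.atleast_2d(uv)
    d=np.c_[(uv[:,0]-c["cx"])/f,-(uv[:,1]-c["cy"])/f,-np.ones(len(uv))]@M.T
    return c["xyz"]+d*((z-c["xyz"][2])/d[:,2])[:,None]
def tri(a,b):
    r=least_squares(lambda P:np.r_[proj("scene",P)[0]-a,proj("top",P)[0]-b],[.5,0,.1]);return r.x,np.abs(r.fun).max()
E
python3 - <<'E'
from h import *
for n in("scene","top"):
    print(n,proj(n,[[.194,.62,.22],[0,0,0],[.6,0,0]]))
    im=cv2.imread(f"pics/{n}0.png")
    x0,y0,w,h=(200,130,240,130) if n=="scene" else (90,130,230,120)
    cv2.imwrite(f"pics/{n}c.png",cv2.resize(im[y0:y0+h,x0:x0+w],None,fx=3.3,fy=3.3,interpolation=2))
E
```

```text
scene [[498.86758646  45.8236398 ]
 [268.7452976   77.41873991]
 [295.68292095 232.38894598]]
top [[-87.95285813 356.07287407]
 [230.40315657 419.26509788]
 [234.61728277 181.41913988]]
```

View pics/scenec.png

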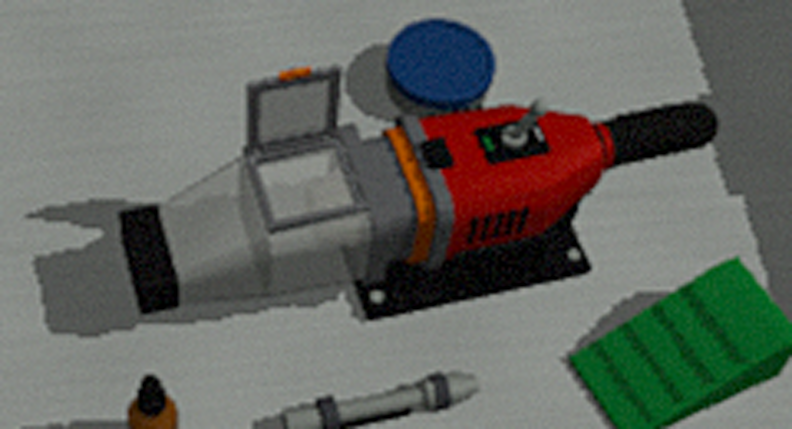

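View pics/topc.png

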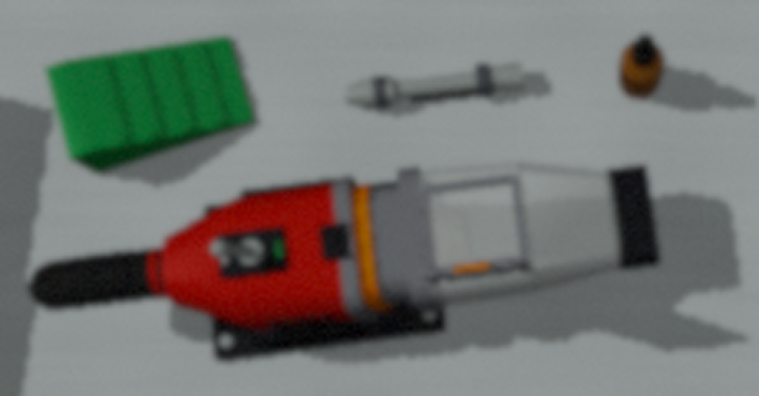

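```bash
cat > fit.py <<'E'
from h import *
def veh(p,P):
    P=np.atleast_2d(P);c,s=np.cos(p[2]),np.sin(p[2]);return np.c_[p[0]+c*P[:,0]-s*P[:,1],p[1]+s*P[:,0]+c*P[:,1],P[:,2]]
def pts(p):
    s,a=p[3],p[4]; hx=-.054-s
    e=lambda dx,r:[hx+dx,.036-r*np.cos(a),.121+r*np.sin(a)]
    return dict(button=[.014,0,.124],pivot=[.075,0,.120],tip=[.075+.036*np.sin(.4),0,.12+.036*np.cos(.4)],
     hend=[.251,0,.09],dA=[-.05,-.065,.006],dB=[.14,-.065,.006],dC=[-.05,.065,.006],dD=[.14,.065,.006],
     eN=e(-.035,.07),eH=e(.035,.07),lip=e(0,.073),hN=e(-.035,0),hH=e(.035,0),
     nfF=[-.19-s,.0385,.0795],nfN=[-.19-s,-.0385,.0795],nfB=[-.19-s,-.0385,.0335])
S=dict(button=(437,152),pivot=(515,137),tip=(540,107),dA=(368,319),dB=(590,268),eN=(247,82),eH=(339,68),lip=(295,74),hN=(248,152),hH=(340,138),nfF=(120,212))
T=dict(button=(336,241),pivot=(250,250),tip=(218,247),dC=(443,330),dD=(215,357),lip=(472,268),nfF=(657,263),nfN=(645,168))
D=[("scene",k,np.array(v)/3.3+(200,130)) for k,v in S.items()]+[("top",k,np.array(v)/3.3+(90,130)) for k,v in T.items()]
def res(p):
    P=pts(p);return np.concatenate([proj(n,veh(p,P[k]))[0]-uv for n,k,uv in D])
if __name__=="__main__":
    r=least_squares(res,[.6,.05,1.5,.036,1.5],loss="soft_l1");p=r.x;print(p.round(4));
    e=res(p).reshape(-1,2)
    for d,x in zip(D,e):print(d[0],d[1],x.round(1))
    for k,v in pts(p).items():print(k,veh(p,v)[0].round(3))
    for k,a,b in[("pivot",S["pivot"],T["pivot"]),("tip",S["tip"],T["tip"]),("button",S["button"],T["button"]),("lip",S["lip"],T["lip"])]:
        print(k,tri(np.array(a)/3.3+(200,130),np.array(b)/3.3+(90,130)))
    print("dropper base", onz("top",[284,150],.1)[0],onz("scene",[247,262],.03)[0])
    np.save("p.npy",p)
E
python3 fit.py
```

```text
[0.5216 0.082  1.6986 0.0344 1.6747]
scene button [-0.1 -0.1]
scene pivot [-0.7  0.8]
scene tip [-0.5  0.6]
scene dA [-0.6  0.6]
scene dB [0.7 1.5]
scene eN [0.  0.9]
scene eH [ 0.6 -0.2]
scene lip [-0.2 -0.3]
scene hN [-0.2 -0.3]
scene hH [-1.1 -1.3]
scene nfF [-0.6 -2.1]
top button [-1.4 -0.2]
top pivot [-0.1  0.4]
top tip [-0.1 -0. ]
top dC [0.4 0.4]
top dD [-0.7  1. ]
top lip [-0.9  0.3]
top nfF [ 0.2 -0.8]
top nfN [-0.4 -1.6]
button [0.52  0.096 0.124]
pivot [0.512 0.156 0.12 ]
tip [0.51  0.17  0.153]
hend [0.49  0.331 0.09 ]
dA [0.592 0.041 0.006]
dB [0.568 0.229 0.006]
dC [0.463 0.024 0.006]
dD [0.439 0.213 0.006]
eN [ 0.494 -0.046  0.191]
eH [0.485 0.024 0.191]
lip [ 0.49  -0.011  0.194]
hN [ 0.502 -0.045  0.121]
hH [0.493 0.024 0.121]
nfF [ 0.512 -0.145  0.08 ]
nfN [ 0.588 -0.136  0.08 ]
nfB [ 0.588 -0.136  0.034]
pivot (array([0.51264543, 0.15625507, 0.12385994]), np.float64(0.47602449540210046))
tip (array([0.51001239, 0.17028973, 0.15508804]), np.float64(0.38229095514435585))
button (array([0.51964073, 0.09441309, 0.12310266]), np.float64(0.7581114862582012))
lip (array([ 0.49038668, -0.01206659,  0.19344285]), np.float64(0.5427504011116184))
dropper base [ 0.66020586 -0.13243277  0.1       ] [ 0.68440201 -0.13335061  0.03      ]
```

```bash
python3 -c "
import plant;print([n for n in dir(plant) if n[0]!='_'],getattr(plant,'pinch_z',None))"
python3 -m crank '[{"dp":[0.5,-0.7,0.1],"turn":[0,0,-1]},{"dp":[0.5,-0.7,0.1],"turn":[0,0,-1]},{"dp":[0.5,-0.7,0.1],"turn":[0,0,-1]},{"dp":[0.5,-0.7,0.1],"turn":[0,0,-1]},{"dp":[0.5,-0.7,0.1],"turn":[0,0,-1]},{"dp":[0.5,-0.7,0.1],"turn":[0,0,-1]},{"dp":[0.5,-0.7,0.1],"turn":[0,0,-1]},{"dp":[0.5,-0.7,0.1],"turn":[0,0,-1]},{"dp":[0.5,-0.7,0.1],"turn":[0,0,-1]},{"dp":[0.5,-0.7,0.1],"turn":[0,0,-1]}]' -1 10
```

```text
['Unreachable', 'camera_info', 'close_job', 'get_image', 'pinch_z', 'sense'] 0.0187
time_s: 1.1
tool_pos: [0.3953, 0.3384, 0.2626]
eef_rot: [-0.0, 0.526, 0.85, -0.0]
force: [0.2, 0.1, 0.2]
gripper_width: 0.0147
finger_force: 0.0
```

```bash

python3 -m crank '[{"dp":[0.1,-0.875,0],"turn":[0,0,-0.42]},{"dp":[0.1,-0.875,0],"turn":[0,0,-0.42]},{"dp":[0.1,-0.875,0],"turn":[0,0,-0.42]},{"dp":[0.1,-0.875,0],"turn":[0,0,-0.42]},{"dp":[0.1,-0.875,0],"turn":[0,0,-0.42]},{"dp":[0.1,-0.875,0],"turn":[0,0,-0.42]},{"dp":[0.1,-0.875,0],"turn":[0,0,-0.42]},{"dp":[0.1,-0.875,0],"turn":[0,0,-0.42]},{"dp":[0.1,-0.875,0],"turn":[0,0,-0.42]},{"dp":[0.1,-0.875,0],"turn":[0,0,-0.42]}]'
python3 -m crank '[{"dp":[0,0,-0.4],"turn":[0,0,0]},{"dp":[0,0,-0.5],"turn":[0,0,0]},{"dp":[0,0,-0.5],"turn":[0,0,0]},{"dp":[0,0,-0.5],"turn":[0,0,0]},{"dp":[0,0,-0.4],"turn":[0,0,0]},{"dp":[0,0,0],"turn":[0,0,0]},{"dp":[0,0,0],"turn":[0,0,0]},{"dp":[0,0,0],"turn":[0,0,0]},{"dp":[0,0,0],"turn":[0,0,0]},{"dp":[0,0,0],"turn":[0,0,0]}]'
```

```text
time_s: 2.1
tool_pos: [0.4342, -0.0117, 0.2625]
eef_rot: [-0.0, 0.66, 0.751, 0.0]
force: [0.5, -1.0, -0.5]
gripper_width: 0.0003
finger_force: 0.0
time_s: 3.1
tool_pos: [0.4349, -0.0097, 0.1713]
eef_rot: [0.0, 0.659, 0.752, 0.001]
force: [0.1, -0.1, 0.0]
gripper_width: 0.0005
finger_force: 0.0
```

```bash

python3 -m crank '[{"dp":[0.4,0.05,0],"turn":[0,0,0]},{"dp":[0.4,0.05,0],"turn":[0,0,0]},{"dp":[0.4,0.05,0],"turn":[0,0,0]},{"dp":[0.35,0.04,-0.05],"turn":[0,0,0]},{"dp":[0.35,0.04,-0.05],"turn":[0,0,0]},{"dp":[0.25,0.03,-0.2],"turn":[0,0,0]},{"dp":[0.25,0.03,-0.2],"turn":[0,0,0]},{"dp":[0,0,-0.2],"turn":[0,0,0]},{"dp":[0,0,-0.15],"turn":[0,0,0]},{"dp":[0,0,0],"turn":[0,0,0]}]'
python3 -m crank '[{"dp":[0,0,-0.05],"turn":[0,0,0]},{"dp":[0,0,-0.05],"turn":[0,0,0]},{"dp":[0,0,-0.05],"turn":[0,0,0]},{"dp":[0,0,-0.05],"turn":[0,0,0]},{"dp":[0,0,-0.05],"turn":[0,0,0]},{"dp":[0,0,0],"turn":[0,0,0]},{"dp":[0,0,0],"turn":[0,0,0]},{"dp":[0,0,0],"turn":[0,0,0]},{"dp":[0,0,0],"turn":[0,0,0]},{"dp":[0,0,0],"turn":[0,0,0]}]'
```

```text
time_s: 4.1
tool_pos: [0.5294, 0.0017, 0.1358]
eef_rot: [-0.001, 0.659, 0.752, -0.001]
force: [0.4, -0.9, -0.9]
gripper_width: 0.0008
finger_force: 0.0
time_s: 5.1
tool_pos: [0.5304, 0.0018, 0.1266]
eef_rot: [0.0, 0.659, 0.752, -0.0]
force: [-1.0, 0.2, -1.0]
gripper_width: 0.0006
finger_force: 0.0
```

```bash

python3 -m crank '[{"dp":[0,0,-0.025],"turn":[0,0,0]},{"dp":[0,0,-0.025],"turn":[0,0,0]},{"dp":[0,0,-0.025],"turn":[0,0,0]},{"dp":[0,0,-0.025],"turn":[0,0,0]},{"dp":[0,0,0],"turn":[0,0,0]},{"dp":[0,0,0],"turn":[0,0,0]},{"dp":[0,0,0],"turn":[0,0,0]},{"dp":[0,0,0],"turn":[0,0,0]},{"dp":[0,0,0],"turn":[0,0,0]},{"dp":[0,0,0],"turn":[0,0,0]}]'
python3 - <<'E'
from h import *
im=get_image("scene");cv2.imwrite("pics/s1.png",cv2.resize(im[110:260,200:400,::-1],None,fx=4,fy=4,interpolation=2))
E
```

```text
time_s: 6.1
tool_pos: [0.5308, 0.0018, 0.1239]
eef_rot: [0.0, 0.659, 0.752, 0.0]
force: [-2.4, -0.2, 9.3]
gripper_width: 0.0005
finger_force: 4.6
```

View pics/s1.png

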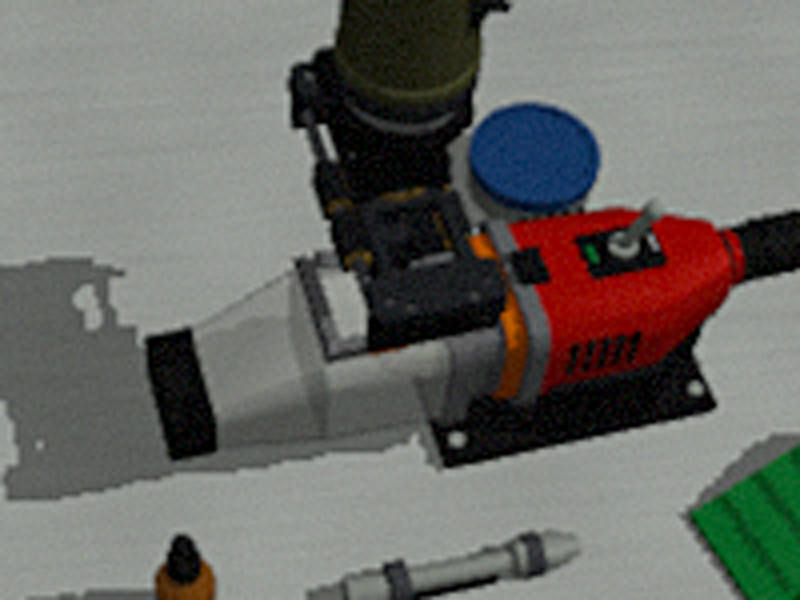

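```bash

python3 -m crank '[{"dp":[0,0,0.7],"turn":[0,0,0]},{"dp":[0,0,0.8],"turn":[0,0,0]},{"dp":[0.08,-0.6,0],"turn":[0,0,0]},{"dp":[0.08,-0.6,0],"turn":[0,0,0]},{"dp":[0.08,-0.6,0],"turn":[0,0,0]},{"dp":[0.08,-0.6,0],"turn":[0,0,0]},{"dp":[0.08,-0.6,0],"turn":[0,0,0]},{"dp":[0.08,-0.6,0],"turn":[0,0,0]},{"dp":[0.08,-0.6,0],"turn":[0,0,0]},{"dp":[0.08,-0.6,0],"turn":[0,0,0]}]'
python3 -m crank '[{"dp":[0,0,-0.4],"turn":[0,0,0]},{"dp":[0,0,-0.5],"turn":[0,0,0]},{"dp":[0,0,-0.5],"turn":[0,0,0]},{"dp":[0,0,-0.5],"turn":[0,0,0]},{"dp":[0,0,-0.5],"turn":[0,0,0]},{"dp":[0,0,-0.5],"turn":[0,0,0]},{"dp":[0,0,-0.2],"turn":[0,0,0]},{"dp":[0,0,0],"turn":[0,0,0]},{"dp":[0,0,0],"turn":[0,0,0]},{"dp":[0,0,0],"turn":[0,0,0]}]'
python3 - <<'E'
from h import *
im=get_image("scene");cv2.imwrite("pics/s2.png",cv2.resize(im[110:260,200:400,::-1],None,fx=4,fy=4,interpolation=2))
E
```

```text
time_s: 7.15
tool_pos: [0.556, -0.191, 0.1824]
eef_rot: [-0.0, 0.659, 0.752, -0.0]
force: [0.1, 0.9, 0.5]
gripper_width: 0.0004
finger_force: 0.0
time_s: 8.15
tool_pos: [0.5569, -0.1903, 0.0596]
eef_rot: [0.001, 0.659, 0.752, 0.001]
force: [0.5, -0.1, 0.3]
gripper_width: 0.0006
finger_force: 0.0
```

View pics/s2.png

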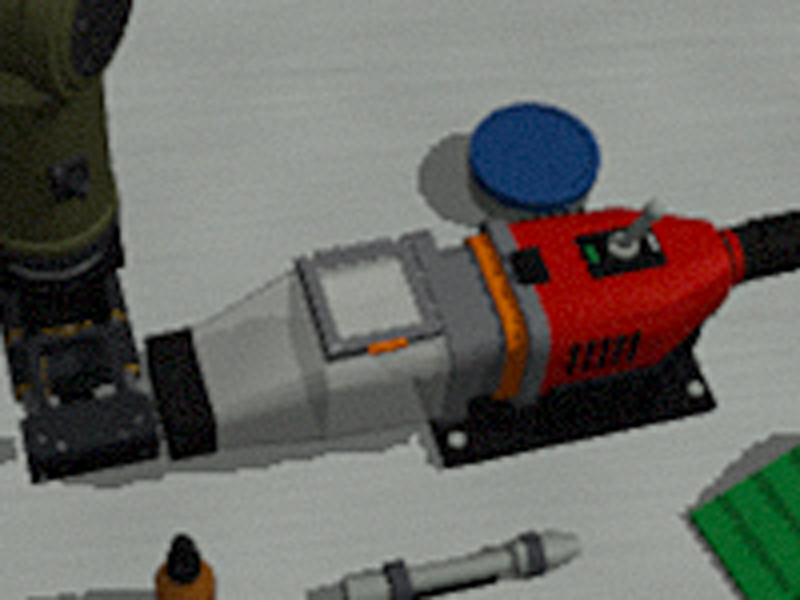

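```bash

python3 -m crank '[{"dp":[-0.02,0.15,0],"turn":[0,0,0]},{"dp":[-0.02,0.15,0],"turn":[0,0,0]},{"dp":[-0.02,0.15,0],"turn":[0,0,0]},{"dp":[-0.02,0.15,0],"turn":[0,0,0]},{"dp":[-0.01,0.1,0],"turn":[0,0,0]},{"dp":[-0.01,0.1,0],"turn":[0,0,0]},{"dp":[-0.01,0.1,0],"turn":[0,0,0]},{"dp":[-0.01,0.1,0],"turn":[0,0,0]},{"dp":[-0.01,0.1,0],"turn":[0,0,0]},{"dp":[-0.01,0.1,0],"turn":[0,0,0]}]'
python3 -m crank '[{"dp":[-0.01,0.1,0],"turn":[0,0,0]},{"dp":[-0.01,0.1,0],"turn":[0,0,0]},{"dp":[-0.01,0.1,0],"turn":[0,0,0]},{"dp":[-0.01,0.05,0],"turn":[0,0,0]},{"dp":[0,0.05,0],"turn":[0,0,0]},{"dp":[0,0.05,0],"turn":[0,0,0]},{"dp":[0,0,0],"turn":[0,0,0]},{"dp":[0,0,0],"turn":[0,0,0]},{"dp":[0,0,0],"turn":[0,0,0]},{"dp":[0,0,0],"turn":[0,0,0]}]'
```

```text
time_s: 9.2
tool_pos: [0.5504, -0.1443, 0.0587]
eef_rot: [0.001, 0.66, 0.751, -0.001]
force: [1.1, -6.7, -2.8]
gripper_width: 0.0002
finger_force: 3.3
time_s: 10.2
tool_pos: [0.549, -0.1237, 0.0586]
eef_rot: [-0.0, 0.659, 0.752, 0.0]
force: [0.2, 0.6, -0.6]
gripper_width: 0.0008
finger_force: 0.0
```

```bash

python3 -m crank '[{"dp":[-0.01,0.05,0],"turn":[0,0,0]},{"dp":[0,0.05,0],"turn":[0,0,0]},{"dp":[-0.01,0.05,0],"turn":[0,0,0]},{"dp":[0,0.025,0],"turn":[0,0,0]},{"dp":[0,0.025,0],"turn":[0,0,0]},{"dp":[0,0,0],"turn":[0,0,0]},{"dp":[0,0,0],"turn":[0,0,0]},{"dp":[0,0,0],"turn":[0,0,0]},{"dp":[0,0,0],"turn":[0,0,0]},{"dp":[0,0,0],"turn":[0,0,0]}]'
python3 - <<'E'
from h import *
im=get_image("scene");cv2.imwrite("pics/s3.png",cv2.resize(im[110:260,200:400,::-1],None,fx=4,fy=4,interpolation=2))
E
```

```text
time_s: 11.2
tool_pos: [0.548, -0.1165, 0.0586]
eef_rot: [0.0, 0.659, 0.752, -0.0]
force: [-0.2, -1.8, 1.0]
gripper_width: 0.0007
finger_force: 0.9
```

View pics/s3.png

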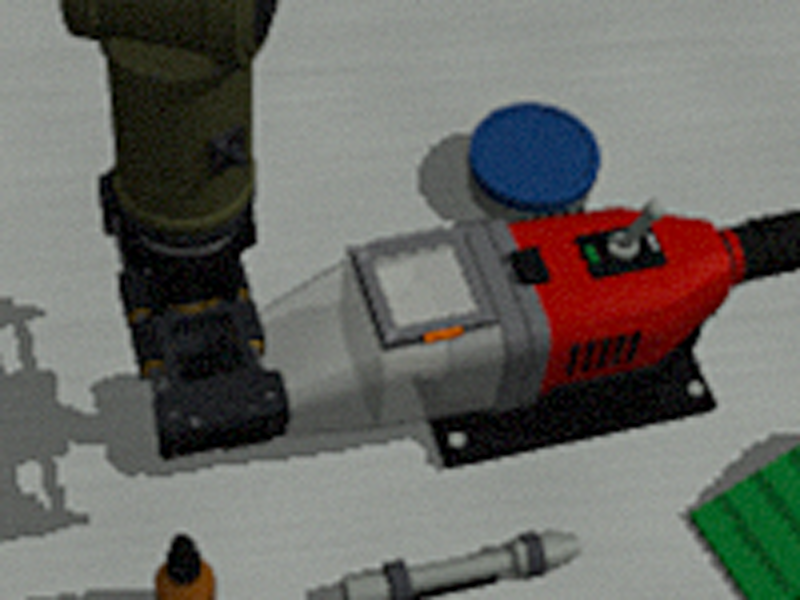

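```bash

python3 -m crank '[{"dp":[0,0.025,0],"turn":[0,0,0]},{"dp":[0,0.025,0],"turn":[0,0,0]},{"dp":[0,0.025,0],"turn":[0,0,0]},{"dp":[0,0,0],"turn":[0,0,0]},{"dp":[0,0,0],"turn":[0,0,0]},{"dp":[0,0,0],"turn":[0,0,0]},{"dp":[0,0,0],"turn":[0,0,0]},{"dp":[0,0,0],"turn":[0,0,0]},{"dp":[0,0,0],"turn":[0,0,0]},{"dp":[0,0,0],"turn":[0,0,0]}]'
```

```text
time_s: 12.25
tool_pos: [0.548, -0.1164, 0.0587]
eef_rot: [0.002, 0.66, 0.751, -0.001]
force: [0.8, -7.7, -2.2]
gripper_width: 0.0005
finger_force: 3.9
```

```bash

python3 -m crank '[{"dp":[0,-0.4,0],"turn":[0,0,0]},{"dp":[0,-0.6,0],"turn":[0,0,0]},{"dp":[0,0,0.5],"turn":[0,0,0]},{"dp":[0,0,0.9],"turn":[0,0,0]},{"dp":[0,0,0.9],"turn":[0,0,0]},{"dp":[0,0,0.9],"turn":[0,0,0]},{"dp":[0,0,0.9],"turn":[0,0,0]},{"dp":[0,0,0],"turn":[0,0,0]},{"dp":[-0.1,0.8,0],"turn":[0,0,0]},{"dp":[-0.1,0.9,0],"turn":[0,0,0]}]'
python3 -m crank '[{"dp":[-0.1,0.9,0],"turn":[0,0,0]},{"dp":[-0.1,0.9,0],"turn":[0,0,0]},{"dp":[-0.1,0.9,0],"turn":[0,0,0]},{"dp":[-0.1,0.9,0],"turn":[0,0,0]},{"dp":[-0.1,0.9,0],"turn":[0,0,0]},{"dp":[-0.1,0.9,0],"turn":[0,0,0]},{"dp":[-0.1,0.9,0],"turn":[0,0,0]},{"dp":[-0.1,0.9,0],"turn":[0,0,0]},{"dp":[0,0,0],"turn":[0,0,0]},{"dp":[0,0,0],"turn":[0,0,0]}]'
```

```text
time_s: 13.25
tool_pos: [0.5396, -0.085, 0.2223]
eef_rot: [-0.0, 0.66, 0.751, 0.0]
force: [0.2, 1.7, -0.7]
gripper_width: 0.0003
finger_force: 0.0
time_s: 14.25
tool_pos: [0.5071, 0.204, 0.2217]
eef_rot: [-0.0, 0.658, 0.753, -0.001]
force: [-0.2, -1.3, 0.3]
gripper_width: 0.0007
finger_force: 0.0
```

```bash

python3 -m crank '[{"dp":[0,0,-0.4],"turn":[0,0,0]},{"dp":[0,0,-0.5],"turn":[0,0,0]},{"dp":[0,0,-0.5],"turn":[0,0,0]},{"dp":[0,0,-0.4],"turn":[0,0,0]},{"dp":[0,0,-0.2],"turn":[0,0,0]},{"dp":[0,0,0],"turn":[0,0,0]},{"dp":[0,0,0],"turn":[0,0,0]},{"dp":[0,0,0],"turn":[0,0,0]},{"dp":[0,0,0],"turn":[0,0,0]},{"dp":[0,0,0],"turn":[0,0,0]}]'
python3 - <<'E'
from h import *
im=get_image("scene");cv2.imwrite("pics/s4.png",cv2.resize(im[110:260,200:400,::-1],None,fx=4,fy=4,interpolation=2))
E
```

```text
time_s: 15.25
tool_pos: [0.5084, 0.203, 0.1432]
eef_rot: [0.0, 0.659, 0.752, 0.0]
force: [-0.3, 0.4, -0.8]
gripper_width: 0.0003
finger_force: 0.0
```

View pics/s4.png

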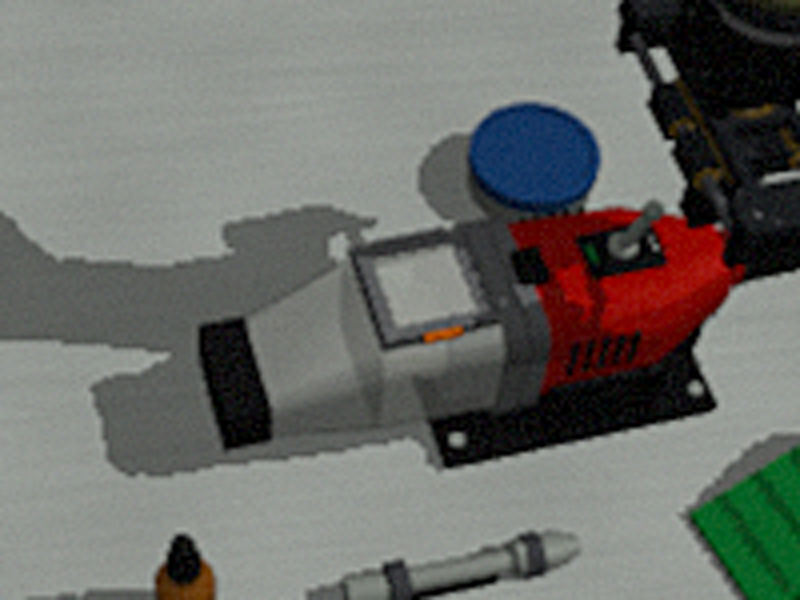

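```bash

python3 -m crank '[{"dp":[0.02,-0.15,0],"turn":[0,0,0]},{"dp":[0.02,-0.15,0],"turn":[0,0,0]},{"dp":[0.02,-0.15,0],"turn":[0,0,0]},{"dp":[0.02,-0.15,0],"turn":[0,0,0]},{"dp":[0.02,-0.15,0],"turn":[0,0,0]},{"dp":[0.02,-0.15,0],"turn":[0,0,0]},{"dp":[0.02,-0.15,0],"turn":[0,0,0]},{"dp":[0.02,-0.15,0],"turn":[0,0,0]},{"dp":[0.02,-0.1,0],"turn":[0,0,0]},{"dp":[0,0,0],"turn":[0,0,0]}]'
python3 -m crank '[{"dp":[0,0.3,0],"turn":[0,0,0]},{"dp":[0,0.6,0],"turn":[0,0,0]},{"dp":[0,0.6,0],"turn":[0,0,0]},{"dp":[0,0,0.6],"turn":[0,0,0]},{"dp":[0,0,0.9],"turn":[0,0,0]},{"dp":[0,0,0.9],"turn":[0,0,0]},{"dp":[0,0.8,0.5],"turn":[0,0,0]},{"dp":[0,0.9,0],"turn":[0,0,0]},{"dp":[0,0.9,0],"turn":[0,0,0]},{"dp":[0,0,0],"turn":[0,0,0]}]'
python3 - <<'E'
from h import *
im=get_image("scene");cv2.imwrite("pics/s5.png",cv2.resize(im[110:260,200:400,::-1],None,fx=4,fy=4,interpolation=2))
E
```

```text
time_s: 16.3
tool_pos: [0.5137, 0.1602, 0.1425]
eef_rot: [-0.004, 0.657, 0.754, 0.004]
force: [-1.7, 17.5, -4.3]
gripper_width: 0.0004
finger_force: 7.5
time_s: 17.3
tool_pos: [0.5135, 0.3207, 0.2576]
eef_rot: [-0.001, 0.656, 0.754, 0.0]
force: [-0.1, 1.5, -0.1]
gripper_width: 0.0006
finger_force: 0.0
```

View pics/s5.png

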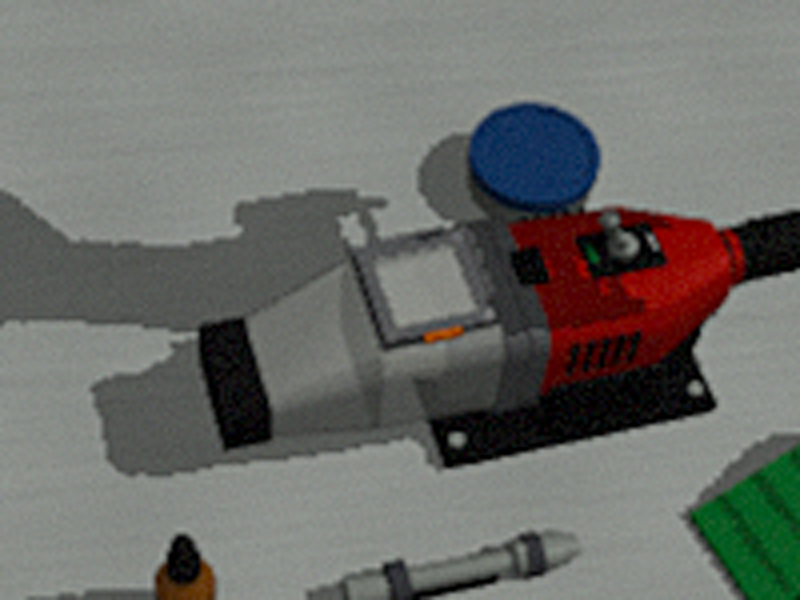

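```bash
python3 - <<'E'
from fit import *
p=np.load("p.npy")
for a in(0,.4,.6,.7,.8):
    t=.4-a;print(a,((proj("scene",veh(p,[.075+.036*np.sin(t),0,.12+.036*np.cos(t)]))[0]-(200,110))*4).round())
E
```

```text
0 [653. 212.]
0.4 [632. 214.]
0.6 [620. 216.]
0.7 [615. 218.]
0.8 [609. 221.]
```

```bash
python3 -c "
from plant import *
print(close_job())"
```

```text
the job is handed in; nothing more can be done
None
```

The job is handed in: the door is shut flat, the cup is snapped home, and the toggle is flipped towards the nose. The last picture shows the arm clear and nothing nearby disturbed, but the hand-in returned no verdict.

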